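Dress the tea counter's display plinth

TASK

Pick the green-lidded sample canister out of the sloped three-compartment bin and stand it upright on the round display plinth, wholly inside the brass ring, setting it down gently rather than dropping it, and let go. Then slide the display light's dimmer so that the middle of its black grip is level with the red mark beside the track. Leave the other canisters and everything else on the counter where they are.

Things in the scene. Friction and masses are not known exactly. Their poses are not given: they have to be found in the camera images.
- can_green: White tea canister with a green lid, one solid piece, about 0.2 kg: tin 60 mm in diameter, lid 62 mm, lid top 76 mm above the underside; grip it by the black cylindrical knob on top, 24 mm in diameter, 82 to 108 mm above the underside (16 mm neck below that). Origin: centre of its underside; z along its axis to the knob. In the bin it leans 0.26 rad with the slope.
- can_amber: The same canister with an orange lid, in another compartment of the bin; leave it alone.
- can_blue: The same canister with a blue lid, in another compartment of the bin; leave it alone.
- bin: Fixed pale wooden bin, 248 mm along y: three compartments along y, each 76 mm square, centres 81 mm apart, one canister in each. The floor falls by 0.26 rad to the bin's -x (robot) side; walls (40 mm above the floor, dividers 34) stand square to it, so canisters lean to -x and come out along their own axes. Highest edge 85 mm above the table. Origin: on the table under its centre, z up.
- plinth: Fixed dark round display plinth, 120 mm in diameter, 40 mm high. Origin: centre of its underside, on the table.
- plinth_top (a point): Centre of the plinth's flat top, 40 mm above the table; centre of the inlaid, flush brass ring, whose inner diameter is 90 mm.
- dim_base: Fixed aluminium track of the dimmer, 40 mm (x) by 170 mm (y) by 14 mm high, lying on the table. Its y axis is the sliding direction and points roughly away from the robot (world +x), give or take 0.3 rad. Origin: centre of its underside.
- dim (a joint): Dimmer position in m: 0 at the end nearer the robot, 0.12 at the far end; the grip's centre is at y = value - 0.06 in the frame of dim_base. Starts between 0 and 0.03. It takes about 1.5 N to move and stays where it is left.
- dim_top (a point): Centre of the top of the dimmer's black grip, a block 28 mm wide across the track, 20 mm along it and 40 mm tall; its top is 54.5 mm above the table. It can be gripped on its two faces that look along the track.
- mark: Fixed red marker beside the track: a tab 6 mm wide along the track, 16 mm high, with a thin red line on to the track's edge. Axes as dim_base; origin on the table under the track's centre line, so the line lies at y = 0 of this frame (tab at x = 21 to 61 mm). Its place along the track varies, 25 to 105 mm beyond the grip's start.
- mark_line (a point): Inner end of the red line, on top of the track's edge, 12 mm to the side of the track's centre line.
- cup: Loose white tasting cup, 72 mm in diameter, 55 mm high; origin under its centre. Leave alone.
- scoop: Loose tea scoop with a dark wooden handle, 150 mm long along its x, about 20 mm high; origin under its middle. Leave alone.
- jar: Loose amber jar, 70 mm in diameter, 100 mm high; origin under its centre. Leave alone.
- tin: Loose flat brass tin, 80 mm in diameter, 35 mm high; origin under its centre. Leave alone.
- timer: Loose white timer, 50 by 70 by 30 mm; origin under its centre. Leave alone.
Things that resemble listed ones, but are neither listed nor needed, are in the scene too. What is shaped like the can_green but pink or purple is not meant.

How it is judged:
By the outcome, as a careful person would: the job done as asked, in the order asked, and still so for the second after the job is handed in, with the robot touching nothing.
It also fails if it takes over 58 s, if anything falls off the work surface, if the arm or the gripper's body presses on something with over 40 N, if the wrist force passes 120 N, or if a joint passes its speed limit or range.

ROBOT

A 7-joint arm with a two-finger parallel gripper is mounted at the origin on the work surface. World frame = base frame: x ahead of the robot, y to its left, z up, the work surface at z = 0. Lengths are in mm, angles in rad, forces in N, time in s.
With the tool pointing down it reaches from about 350 to 900 mm from the base axis. Payload 7.2 kg.
Tool frame: the origin (TCP) lies midway between the tips of the shut fingers; the grasp point (between the pads) lies hold_point_z behind it (hold_point_z is the distance from the TCP to the grasp point, in mm); z points along the fingers, y is the line along which they close (so a half turn about z gives the same grasp; the last joint's range is limited). The gripper opens to 85 mm and grips with 20 to 120 N. Pads are 22 mm wide; open, the fingers measure 114 mm over their backs; the gripper's body (76 mm by 85 mm) begins 54 mm behind the grasp point. The pads swing forward as they close: fully open they stand 13 mm farther back than shut.
Start: joints at [-1.255, 0.411, -0.013, 1.596, 0.006, 1.134, -0.082], TCP at [234.039, 579.53, 231.297] pointing down, gripper open.
Joint ranges: [-2.95, 2.95], [-0.29, 1.99], [-1.47, 1.44], [0.14, 2.54], [-1.03, 4.17], [0.13, 1.85], [-2.86, 2.86]. Speed limits (rad/s): [2.39, 2.39, 3.01, 3.01, 3.14, 3.14, 3.14].

INTERFACE

Orientations are given as a unit quaternion [x, y, z, w].
In Python, from cell import * gives the robot as it stands.
- The arm moves only by the shell command python3 -m inch 'ROWS' [FORCE]. ROWS is JSON, a list that holds one entry, the list of rows, each a list of 5 numbers: the shift along the tool's x, y, z in cm, then the turn about the tool's z in degrees, then the opening, from 0 (shut) to 1 (fully open). In form: [[[dx, dy, dz, twist, grip], ...]]. A call has exactly 5 rows; each row shifts and turns the commanded pose from where the row before left it, along the tool's axes as they then stand; what a row does not reach is not made up. A row lasts 1/12 s, in which the tool goes at most 41.7 mm and 7.16 degrees, less where a joint would pass 70% of its speed; a pose out of reach is approached as far as the arm can. A call with a gripper value outside its range is refused whole. The fingers move at their own pace and stop on an object; FORCE is the grip in N (left out, the last holds). Time passes only in rows, so rows that do not move let the fingers close, or fill a call up. It gives the time, the measured TCP pose, the force, the opening and the grip force at its end, in the units of the state.
- get_obs(): the state, without advancing time (a new reading comes with each control period).
- read_camera(name): name is "side" or "top" or "wrist"; returns a dict with "img" (384x512x3 uint8, red, green, blue), "fov_y" (degrees; the focal length in pixels is half the picture's height over the tangent of half this angle, whatever the lens; pixels are square), "cx", "cy" (the principal point, pixels), "R" (3x3) and "t" (3): a world point X has camera coordinates R X + t; the wrist camera has in their place "mount" (4x4, takes a point from camera to tool coordinates, whose origin is the TCP and whose axes are the flange's). Camera axes: x right, y down, z forward; pixel columns grow to the right and rows downward; lengths in mm; the calibration is good to about 2 mm. The wrist camera is an equidistant fisheye: a pixel r from the principal point sees the ray r / f radians off the axis. A picture is of the moment at which its call begins: read the wrist's pose just before it. There is no depth.
- finish_job(): hands the job in; it is judged then, once.
The state is a dict: "time_s": time; "qpos": joint angles; "joint_velocities": joint speeds; "effort": joint torques, N m; "tool_pos": TCP position; "tool_rot": TCP orientation; "ft_force": force on the tool from outside, world axes, zero at the start; "ft_torque": the same for the moment, N m; "finger_gap": finger opening in mm; "gripper_force": force on a finger pad.
Only numpy, scipy, OpenCV 4.12 (cv2) and the standard library are available. Lean on these libraries where they do the work, as an engineer would, in place of code of your own. Each camera call takes 0.05 s, during which the arm holds its last target. There are 200 camera calls.

## Working session

There is one attempt and no reset: what is moved stays moved. The work goes in short steps, Python scripts to look and compute and a shell command to move; the robot and the scene stay as the last step left them, time stands still between calls to the robot, and variables do not carry over. Pictures are saved under pics/ and viewed, at most 10 in all, crops included, and the job is handed in when it is done.

```bash
mkdir -p pics; ls
python3 - <<'E'
from cell import *
import cv2
o=get_obs();print({k:o[k] for k in('time_s','tool_pos','tool_rot','finger_gap','ft_force')})
try: print(hold_point_z)
except Exception as e: print(e)
for n in('side','top'):
    c=read_camera(n);cv2.imwrite(f'pics/{n}0.png',cv2.resize(c['img'][:,:,::-1],(800,600),interpolation=cv2.INTER_CUBIC));print(n,c['fov_y'],c['cx'],c['cy'],c['R'],c['t'])
E
```

```text
pics
{'time_s': 0.0, 'tool_pos': array([233.90840997, 579.05504117, 230.42079913]), 'tool_rot': array([ 1.90726153e-01,  9.81642936e-01, -8.20148688e-04, -9.37402197e-05]), 'finger_gap': 85.57637306900796, 'ft_force': array([ 0.23896106,  0.15458283, -0.49792444])}
18.700000000000003
side 56.10754764894985 255.41637907111604 194.89480270250687 [[ 0.75014805 -0.66081083 -0.0246363 ]
 [-0.32659622 -0.33784025 -0.88272242]
 [ 0.5749894   0.67021863 -0.46924852]] [-387.76473595  236.50828324  866.24157146]
top 48.762477345627154 253.89013284964622 197.82087668291868 [[ 8.48776337e-04 -9.99993882e-01 -3.39338726e-03]
 [-9.92377460e-01 -4.24125950e-04 -1.23234726e-01]
 [ 1.23232533e-01  3.47211975e-03 -9.92371748e-01]] [2.27069430e-01 5.14108963e+02 1.29635157e+03]
```

View pics/top0.png

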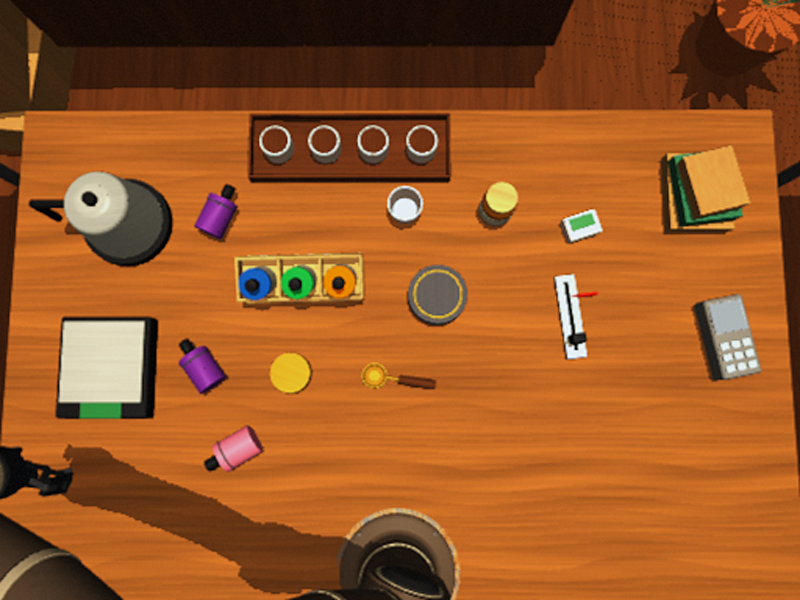

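View pics/side0.png

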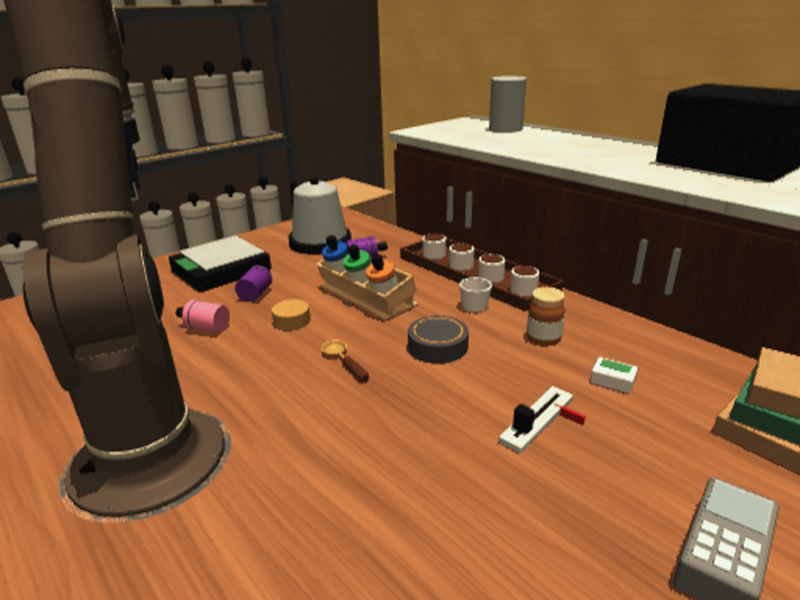

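Both views show one green-lidded canister. In the top view it sits in the bin's middle compartment at about (297,283), with blue at (256,284) and orange at (340,283). The pink (235,448) and purple (217,212), (202,366) canisters lie loose and aren't meant. The plinth is at (437,294), the dimmer grip at (576,340) and the red mark at (585,295). I'll confirm these in enlarged crops.

Run:
```python
from cell import *
import cv2,numpy as np
t=read_camera('top')['img'][:,:,::-1];s=read_camera('side')['img'][:,:,::-1]
def cr(im,u,v,w,h,k): return cv2.resize(im[v:v+h,u:u+w],None,fx=k,fy=k,interpolation=cv2.INTER_CUBIC)
# top-bin: u145..245,v155..205 x4 ->400x300 ; etc
A=cr(t,145,150,100,75,4);B=cr(t,335,165,100,75,4)
C=cr(s,195,140,100,75,4);D=cr(s,300,235,100,75,4)
cv2.imwrite('pics/crop1.png',np.vstack([np.hstack([A,B]),np.hstack([C,D])]))
```

```text
(no output)
```

View pics/crop1.png

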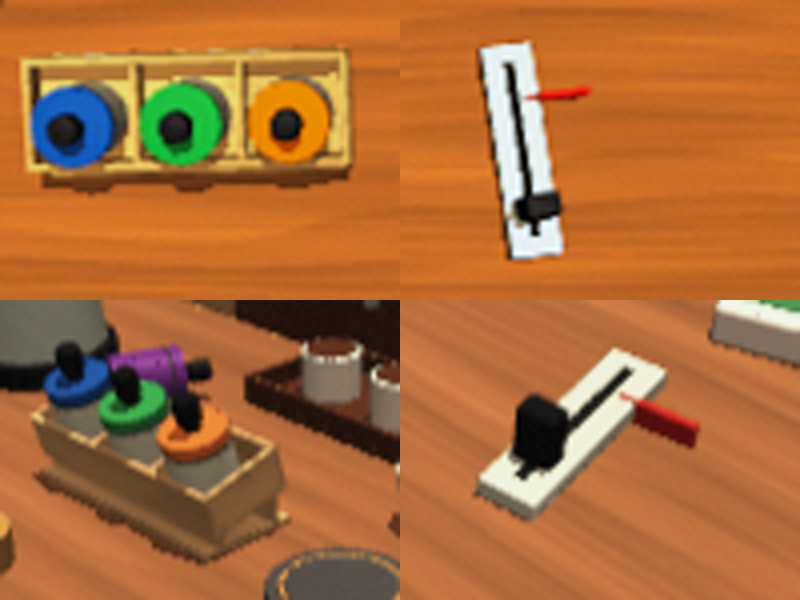

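The crop confirms it: the green lid is in the middle compartment, with its knob at (175,128) in the top crop and (126,384) in the side crop. Grip, red line and track are all clear too. Next I compute positions.

```bash
cat > h.py <<'E'
from cell import *
import numpy as np,cv2
from scipy.spatial.transform import Rotation as Ro
def ray(c,u,v):
    f=192/np.tan(np.radians(c['fov_y']/2)); d=np.array([(u-c['cx'])/f,(v-c['cy'])/f,1])
    return -c['R'].T@c['t'], c['R'].T@d/np.linalg.norm(d)
def atz(c,u,v,z):
    o,d=ray(c,u,v); return o+d*(z-o[2])/d[2]
def tri(c1,p1,c2,p2):
    o1,d1=ray(c1,*p1);o2,d2=ray(c2,*p2)
    s=np.linalg.lstsq(np.c_[d1,-d2],o2-o1,rcond=None)[0]
    a,b=o1+s[0]*d1,o2+s[1]*d2; return (a+b)/2,np.linalg.norm(a-b)
def wray(c,o,u,v):  # wrist fisheye
    f=192/np.tan(np.radians(c['fov_y']/2)); x,y=u-c['cx'],v-c['cy']; r=np.hypot(x,y); th=r/f
    d=np.array([x/r*np.sin(th),y/r*np.sin(th),np.cos(th)]); M=np.array(c['mount'])
    Rt=Ro.from_quat(o['tool_rot']).as_matrix()
    return Rt@M[:3,3]+o['tool_pos'], Rt@M[:3,:3]@d
def wz(c,o,u,v,z):
    p,d=wray(c,o,u,v); return p+d*(z-p[2])/d[2]
E
python3 - <<'E'
from h import *
np.set_printoptions(precision=1,suppress=True)
t=read_camera('top');s=read_camera('side')
q=lambda x,y,a,b:(a+(x+.5)/4-.5,b+(y+.5)/4-.5)
A=lambda x,y:q(x,y,145,150);B=lambda x,y:q(x,y,335,165);C=lambda x,y:q(x,y,195,140);D=lambda x,y:q(x,y,300,235)
print('green knob',tri(t,A(175,128),s,C(126,86)))
print('blue knob',tri(t,A(66,129),s,C(70,59)))
print('orange knob',tri(t,A(286,126),s,C(187,111)))
print('lid c',tri(t,A(182,124),s,C(134,105)))
print('bin back edge',atz(t,*A(24,57),85),atz(t,*A(349,49),85))
print('bin front edge',atz(t,*A(24,169),63),atz(t,*A(351,165),63))
m=lambda x,y:((x+.5)/1.5625-.5,(y+.5)/1.5625-.5)
print('plinth',atz(t,*m(437.5,294),40),tri(t,m(437.5,294),s,m(438,331)))
for p in [(80,47),(129,42),(163,253),(111,259)]: print('track',atz(t,*B(*p),14))
print('line',atz(t,*B(124,98),14),tri(t,B(124,98),s,D(221,95)))
print('tab end',atz(t,*B(190,92),16))
print('grip',atz(t,*B(143,204),54.5))
c=read_camera('wrist');print(c['fov_y'],c['cx'],c['cy'],np.array(c['mount']))
hsv=cv2.cvtColor(t['img'],cv2.COLOR_RGB2HSV);Y,X=np.nonzero(cv2.inRange(hsv,(20,80,100),(32,255,255))[165:210,258:302]);print('ring px',X.min()+258,X.max()+258,Y.min()+165,Y.max()+165,len(X))
E
```

```text
green knob (array([551.8, 191.5, 123.4]), np.float64(3.0567860260907365))
blue knob (array([549.9, 271.2, 126.8]), np.float64(1.635772646461048))
orange knob (array([553.2, 109.9, 124.7]), np.float64(3.457152996728623))
lid c (array([557.8, 189.6, 104.3]), np.float64(2.7153962724871996))
bin back edge [611.4 314.5  85. ] [617.6  67.4  85. ]
bin front edge [528.5 317.4  63. ] [531.7  66.5  63. ]
plinth [544.1 -80.5  40. ] (array([545.5, -81.6,  38.6]), np.float64(3.167277835912784))
track [ 585.5 -321.2   14. ]
track [ 589.6 -360.4   14. ]
track [ 421.2 -381.7   14. ]
track [ 416.4 -340.7   14. ]
line [ 544.4 -355.    14. ] (array([ 545.3, -355.9,   15.6]), np.float64(3.4192528262930355))
tab end [ 548.9 -407.    16. ]
grip [ 456.5 -356.3   54.5]
65.70646984690485 255.1603671704346 192.96724003622091 [[  -0.    -1.    -0.3   76.5]
 [   1.    -0.     0.     0.6]
 [  -0.    -0.3    1.  -144.5]
 [   0.     0.     0.     1. ]]
ring px 264 295 172 203 199
```

Everything agrees with the geometry. The bin's floor centre is at (582.5, 191, 35), which predicts the green knob at (550, 191, 125) against a measured (552, 191.5, 123). The plinth is near (545,-81). Now I'll move above the knob and twist the closing line along the bin's y.

```bash
R='' ; python3 -m inch '[[[-2.9,-1.6,0,0,0.6],[-2.9,-1.6,0,0,0.6],[-2.9,-1.6,0,0,0.6],[-2.9,-1.6,0,0,0.6],[-2.9,-1.6,0,0,0.6]]]' && python3 -m inch '[[[-2.9,-1.6,0,0,0.6],[-2.9,-1.6,0,0,0.6],[-2.9,-1.6,0,0,0.6],[-2.9,-1.6,0,0,0.6],[-2.9,-1.6,0,0,0.6]]]' && python3 -m inch '[[[-2.9,-1.6,0,0,0.6],[-2.9,-1.6,0,0,0.6],[-2.9,-1.6,0,0,0.6],[-2.9,-1.6,0,0,0.6],[-2.9,-1.6,0,0,0.6]]]' && python3 -m inch '[[[0,0,0,-5.8,0.6],[0,0,0,-5.8,0.6],[0,0,0,-5.8,0.6],[0,0,0,-5.7,0.6],[0,0,0,0,0.6]]]'
```

```text
time_s: 0.77
tool_pos: [339.3, 449.8, 231.4]
tool_rot: [0.191, 0.982, 0.0, 0.0]
ft_force: [-0.1, 1.2, -0.7]
finger_gap: 51.3
gripper_force: 0.0
time_s: 1.18
tool_pos: [443.9, 321.2, 231.5]
tool_rot: [0.191, 0.982, 0.0, 0.0]
ft_force: [1.1, 1.2, 0.1]
finger_gap: 50.9
gripper_force: 0.0
time_s: 1.6
tool_pos: [548.4, 192.7, 231.5]
tool_rot: [0.191, 0.982, 0.0, 0.0]
ft_force: [1.6, 0.8, 0.5]
finger_gap: 51.3
gripper_force: 0.0
time_s: 2.02
tool_pos: [547.5, 194.0, 231.3]
tool_rot: [-0.012, 1.0, 0.0, -0.0]
ft_force: [0.5, 0.8, -1.0]
finger_gap: 51.3
gripper_force: 0.0
```

Run:
```python
from h import *
o=get_obs();c=read_camera('wrist')
np.set_printoptions(precision=3,suppress=True)
print(o['time_s'],o['tool_pos'],Ro.from_quat(o['tool_rot']).as_matrix(),o['finger_gap'],o['ft_force'])
cv2.imwrite('pics/w1.png',cv2.resize(c['img'][:,:,::-1],(800,600),interpolation=cv2.INTER_CUBIC))
```

```text
2.0167 [547.538 193.965 231.286] [[-1.    -0.024 -0.   ]
 [-0.024  1.     0.   ]
 [ 0.     0.    -1.   ]] 51.340902485607586 [ 0.451  0.754 -1.031]
```

View pics/w1.png

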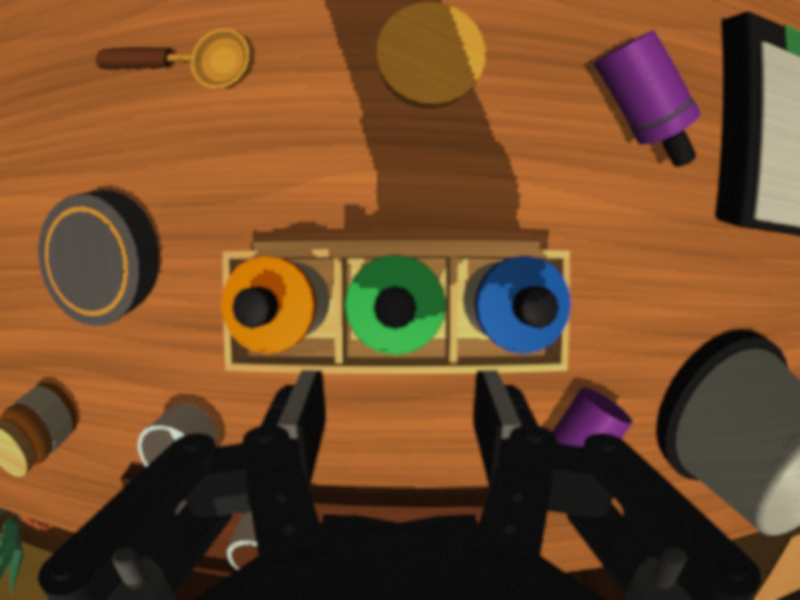

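The wrist view shows the green knob at (396,306), with orange to its left and blue to its right. The bin edges run parallel to the closing line, and the plinth ring is centred near (88,261).

Run:
```python
from h import *
np.set_printoptions(precision=1,suppress=True)
o=get_obs();c=read_camera('wrist')
m=lambda x,y:((x+.5)/1.5625-.5,(y+.5)/1.5625-.5)
print('knob top z136',wz(c,o,*m(396,306),136),'expected x 547');print('ring',wz(c,o,*m(88,261),40))
for p,z in [((226,368),85),((566,368),85),((224,253),63),((570,253),63)]: print(wz(c,o,*m(*p),z))
```

```text
knob top z136 [549.5 192.9 136. ] expected x 547
ring [544.7 -75.9  40. ]
[615.8  69.7  85. ]
[611.7 316.9  85. ]
[535.5  68.5  63. ]
[531.5 317.1  63. ]
```

```bash
python3 -m inch '[[[-0.25,-0.15,2,0,0.6],[0,0,2.5,0,0.6],[0,0,2.5,0,0.6],[0,0,2,0,0.6],[0,0,1,0,0.6]]]' && python3 -m inch '[[[0,0,1,0,0.6],[0,0,1,0,0.6],[0,0,0,0,0.6],[0,0,0,0,0.6],[0,0,0,0,0.6]]]' && python3 -m inch '[[[0,0,0,0,0.15],[0,0,0,0,0.15],[0,0,0,0,0.15],[0,0,0,0,0.15],[0,0,0,0,0.15]]]' 35 && python3 -m inch '[[[0,0,0,0,0],[0,0,0,0,0],[0,0,0,0,0],[0,0,0,0,0],[0,0,0,0,0]]]'
```

```text
time_s: 2.53
tool_pos: [548.7, 192.3, 128.7]
tool_rot: [-0.008, 1.0, -0.001, -0.002]
ft_force: [0.2, 0.4, 0.5]
finger_gap: 51.5
gripper_force: 0.0
time_s: 2.95
tool_pos: [550.7, 192.9, 112.2]
tool_rot: [-0.009, 1.0, 0.0, 0.001]
ft_force: [-0.2, 0.1, 0.4]
finger_gap: 51.0
gripper_force: 0.0
time_s: 3.37
tool_pos: [550.4, 192.6, 112.1]
tool_rot: [-0.01, 1.0, 0.0, 0.0]
ft_force: [-1.8, -0.3, 6.2]
finger_gap: 22.8
gripper_force: 34.4
time_s: 3.78
tool_pos: [550.5, 192.7, 112.1]
tool_rot: [-0.01, 1.0, 0.0, 0.0]
ft_force: [-0.6, -1.3, 6.9]
finger_gap: 22.7
gripper_force: 34.4
```

```bash
python3 -m inch '[[[0.26,0,-0.97,0,0],[0.26,0,-0.97,0,0],[0.26,0,-0.97,0,0],[0.26,0,-0.97,0,0],[0.26,0,-0.97,0,0]]]' && python3 -m inch '[[[0.4,0,-1.5,0,0],[0.4,0,-1.5,0,0],[0.4,0,-1.5,0,0],[0,0,-1,0,0],[0,0,0,0,0]]]'
python3 - <<'E'
from h import *
o=get_obs();w=read_camera('wrist');s=read_camera('side')
print(o['ft_force'],o['ft_torque'])
a=cv2.resize(w['img'][:,:,::-1],(400,300));b=cv2.resize(s['img'][100:250,150:350,::-1],(400,300),interpolation=cv2.INTER_CUBIC)
cv2.imwrite('pics/l1.png',np.hstack([a,b]))
E
```

```text
time_s: 4.2
tool_pos: [536.7, 192.5, 161.0]
tool_rot: [-0.01, 1.0, 0.0, 0.0]
ft_force: [0.4, 0.1, -1.3]
finger_gap: 23.0
gripper_force: 34.5
time_s: 4.62
tool_pos: [526.1, 192.7, 217.7]
tool_rot: [-0.01, 1.0, 0.001, 0.002]
ft_force: [0.6, -0.0, -1.7]
finger_gap: 22.4
gripper_force: 34.6
[ 0.62871904 -0.02025309 -1.66812109] [-0.00612246  0.00274288  0.00569369]
```

View pics/l1.png

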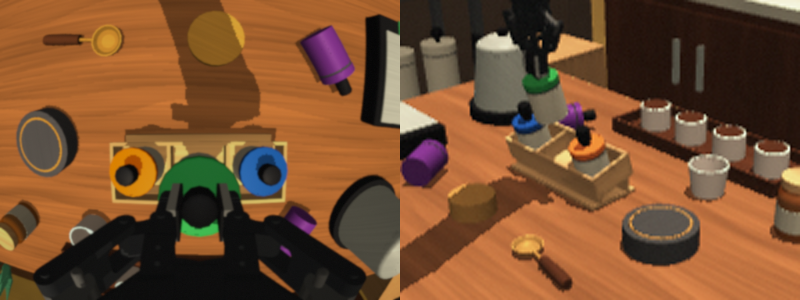

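The can is held, still leaning about 15° towards the robot, and the neighbours are undisturbed. I'll carry it up and over to the plinth.

```bash
python3 -m inch '[[[0,0,-2,0,0],[0,0,-2.2,0,0],[0.1,-1,0,0,0],[0.1,-2,0,0,0],[0.1,-2.2,0,0,0]]]' && python3 -m inch '[[[0.1,-2.2,0,0,0],[0.1,-2.2,0,0,0],[0.1,-2.2,0,0,0],[0.1,-2.2,0,0,0],[0.1,-2.2,0,0,0]]]' && python3 -m inch '[[[0.1,-2.2,0,0,0],[0.1,-2.2,0,0,0],[0.1,-2.2,0,0,0],[0.1,-2.2,0,0,0],[0.1,-2,0,0,0]]]' && python3 -m inch '[[[0,0,2.5,0,0],[0,0,2.5,0,0],[0,0,2.5,0,0],[0,0,0,0,0],[0,0,0,0,0]]]'
python3 - <<'E'
from h import *
o=get_obs();w=read_camera('wrist');s=read_camera('side')
print(o['tool_pos'],o['ft_force'],o['ft_torque'])
a=cv2.resize(w['img'][:,:,::-1],(400,300));b=cv2.resize(s['img'][120:270,180:380,::-1],(400,300),interpolation=cv2.INTER_CUBIC)
cv2.imwrite('pics/p1.png',np.hstack([a,b]))
E
```

```text
time_s: 5.13
tool_pos: [522.6, 140.2, 255.6]
tool_rot: [-0.011, 1.0, -0.0, -0.001]
ft_force: [0.6, -0.7, -1.6]
finger_gap: 22.7
gripper_force: 34.8
time_s: 5.55
tool_pos: [519.4, 28.5, 255.3]
tool_rot: [-0.01, 1.0, -0.0, -0.001]
ft_force: [0.9, 0.5, -2.9]
finger_gap: 22.8
gripper_force: 34.8
time_s: 5.97
tool_pos: [516.4, -79.9, 255.4]
tool_rot: [-0.009, 1.0, -0.0, -0.001]
ft_force: [0.1, 0.0, -1.8]
finger_gap: 22.8
gripper_force: 34.8
time_s: 6.38
tool_pos: [515.9, -78.3, 180.2]
tool_rot: [-0.009, 1.0, -0.0, -0.002]
ft_force: [0.2, -0.5, -1.1]
finger_gap: 22.7
gripper_force: 34.8
[515.85789802 -78.32359882 180.21168984] [ 0.23232426 -0.5008126  -1.09268165] [-0.00583488  0.03913865  0.01215783]
```

View pics/p1.png

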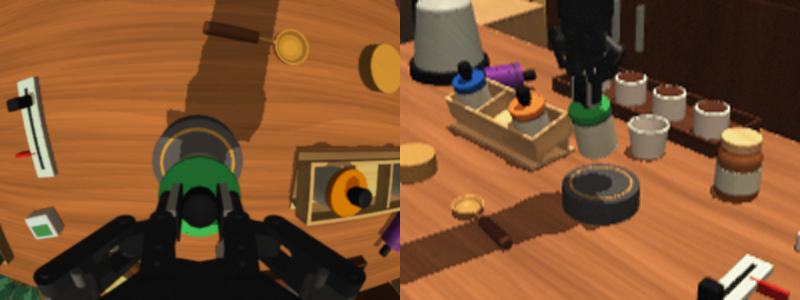

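The can hangs over the plinth, laterally centred (knob 200 against ring 198 px), and still leans towards the robot. Lower it to edge contact.

```bash
python3 -m inch '[[[-0.2,-0.15,1.2,0,0],[0,0,1.2,0,0],[0,0,1.2,0,0],[0,0,1,0,0],[0,0,0.4,0,0]]]' && python3 -m inch '[[[0,0,0.1,0,0],[0,0,0.1,0,0],[0,0,0.1,0,0],[0,0,0,0,0],[0,0,0,0,0]]]'
```

```text
time_s: 6.9
tool_pos: [519.5, -79.4, 131.6]
tool_rot: [-0.01, 1.0, 0.0, 0.0]
ft_force: [-1.1, 0.1, -2.1]
finger_gap: 22.7
gripper_force: 34.9
time_s: 7.32
tool_pos: [519.6, -79.5, 129.2]
tool_rot: [-0.01, 1.0, -0.0, 0.0]
ft_force: [0.0, -0.7, -1.8]
finger_gap: 22.7
gripper_force: 34.9
```

```bash
python3 -m inch '[[[0,0,0.1,0,0],[0,0,0.1,0,0],[0,0,0,0,0],[0,0,0,0,0],[0,0,0,0,0]]]' && python3 -m inch '[[[0,0,0.1,0,0],[0,0,0.1,0,0],[0,0,0,0,0],[0,0,0,0,0],[0,0,0,0,0]]]'
```

```text
time_s: 7.73
tool_pos: [519.3, -79.5, 126.8]
tool_rot: [-0.01, 1.0, 0.0, -0.0]
ft_force: [0.3, 0.0, -1.6]
finger_gap: 22.8
gripper_force: 34.9
time_s: 8.15
tool_pos: [520.3, -79.6, 125.9]
tool_rot: [-0.01, 1.0, 0.0, 0.001]
ft_force: [-0.4, -0.1, 7.3]
finger_gap: 22.8
gripper_force: 35.8
```

```bash
python3 -m inch '[[[-0.3,0,0.02,0,0],[-0.3,0,0.02,0,0],[-0.3,0,0.03,0,0],[-0.3,0,0.04,0,0],[0,0,0,0,0]]]' 20 && python3 -m inch '[[[-0.25,0,0.04,0,0],[-0.25,0,0.05,0,0],[-0.25,0,0.05,0,0],[-0.25,0,0.06,0,0],[0,0,0,0,0]]]'
```

```text
time_s: 8.57
tool_pos: [532.2, -79.5, 124.4]
tool_rot: [-0.01, 1.0, -0.0, 0.001]
ft_force: [-1.4, -0.2, 6.6]
finger_gap: 22.7
gripper_force: 35.8
time_s: 8.98
tool_pos: [542.1, -79.4, 122.3]
tool_rot: [-0.01, 1.0, -0.0, 0.001]
ft_force: [-0.2, -0.0, 5.4]
finger_gap: 23.0
gripper_force: 36.1
```

```bash
python3 -m inch '[[[-0.25,0,0.06,0,0],[-0.2,0,0.06,0,0],[0,0,0,0,0],[0,0,0,0,0],[0,0,0,0,0]]]'
python3 - <<'E'
from h import *
w=read_camera('wrist');s=read_camera('side')
a=cv2.resize(w['img'][:,:,::-1],(400,300));b=cv2.resize(s['img'][150:240,220:340,::-1],(400,300),interpolation=cv2.INTER_CUBIC)
cv2.imwrite('pics/p2.png',np.hstack([a,b]))
E
```

```text
time_s: 9.4
tool_pos: [546.3, -79.3, 121.2]
tool_rot: [-0.01, 1.0, -0.0, 0.001]
ft_force: [0.4, -1.7, 4.9]
finger_gap: 23.0
gripper_force: 36.3
```

View pics/p2.png

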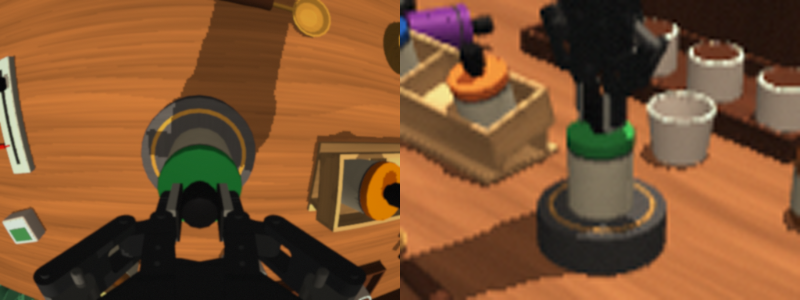

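It now stands upright and looks centred in the ring. Release slowly and retreat upward.

```bash
python3 -m inch '[[[0,0,0,0,0.3],[0,0,0,0,0.34],[0,0,0,0,0.4],[0,0,0,0,0.5],[0,0,0,0,0.5]]]' && python3 -m inch '[[[0,0,-0.5,0,0.5],[0,0,-1.5,0,0.5],[0,0,-3,0,0.5],[0,0,-3,0,0.5],[0,0,-2,0,0.5]]]'
python3 - <<'E'
from h import *
w=read_camera('wrist');s=read_camera('side')
a=cv2.resize(w['img'][:,:,::-1],(400,300));b=cv2.resize(s['img'][150:240,220:340,::-1],(400,300),interpolation=cv2.INTER_CUBIC)
cv2.imwrite('pics/p3.png',np.hstack([a,b]))
E
```

```text
time_s: 9.92
tool_pos: [545.8, -78.9, 120.4]
tool_rot: [-0.01, 1.0, 0.0, -0.0]
ft_force: [-0.1, -0.2, -0.2]
finger_gap: 42.6
gripper_force: 0.0
time_s: 10.33
tool_pos: [546.5, -79.2, 223.4]
tool_rot: [-0.01, 1.0, -0.0, 0.001]
ft_force: [0.6, -0.4, 0.4]
finger_gap: 42.7
gripper_force: 0.0
```

View pics/p3.png

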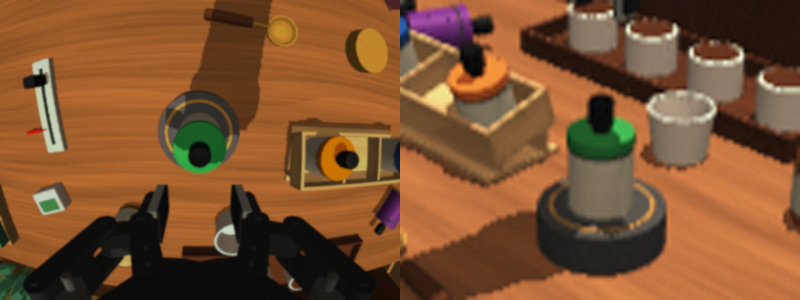

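The can stands free and upright inside the ring, which shows on its left, right and front. Next is the dimmer: grip at about (457,-356), track direction about 0.12 rad, line about 87 mm further along.

```bash
python3 -m inch '[[[1.2,-3.4,0,0,0.6],[1.2,-3.4,0,0,0.6],[1.2,-3.4,0,0,0.6],[1.2,-3.4,0,0,0.6],[1.2,-3.4,0,0,0.6]]]' && python3 -m inch '[[[1.2,-3.5,0,0,0.6],[1.2,-3.5,0,0,0.6],[1.1,-3.5,0,0,0.6],[0,0,0,0,0.6],[0,0,0,0,0.6]]]'
python3 - <<'E'
from h import *
np.set_printoptions(precision=2,suppress=True)
o=get_obs();w=read_camera('wrist');t=read_camera('top');print(o['qpos'],o['tool_pos'])
hsv=cv2.cvtColor(t['img'],cv2.COLOR_RGB2HSV);M=cv2.inRange(hsv,(45,120,60),(75,255,255));M[:165]=0;M[210:]=0;M[:,:255]=0;M[:,305:]=0
Y,X=np.nonzero(M);print('lid',len(X),atz(t,(X.min()+X.max())/2,(Y.min()+Y.max())/2,116),X.min(),X.max(),Y.min(),Y.max())
cv2.imwrite('pics/d1.png',cv2.resize(w['img'][:,:,::-1],(800,600),interpolation=cv2.INTER_CUBIC))
E
```

```text
time_s: 10.85
tool_pos: [488.1, -251.4, 220.1]
tool_rot: [-0.01, 1.0, 0.0, -0.0]
ft_force: [-0.8, -0.1, 0.4]
finger_gap: 51.0
gripper_force: 0.0
time_s: 11.27
tool_pos: [454.4, -358.1, 219.9]
tool_rot: [-0.007, 1.0, -0.0, -0.001]
ft_force: [0.6, 0.8, -0.0]
finger_gap: 51.0
gripper_force: 0.0
[ 0.28  0.35  0.4   1.75 -0.15  1.07  2.31] [ 454.38 -358.06  219.92]
lid 302 [544.72 -78.1  116.  ] 270 291 174 194
```

View pics/d1.png

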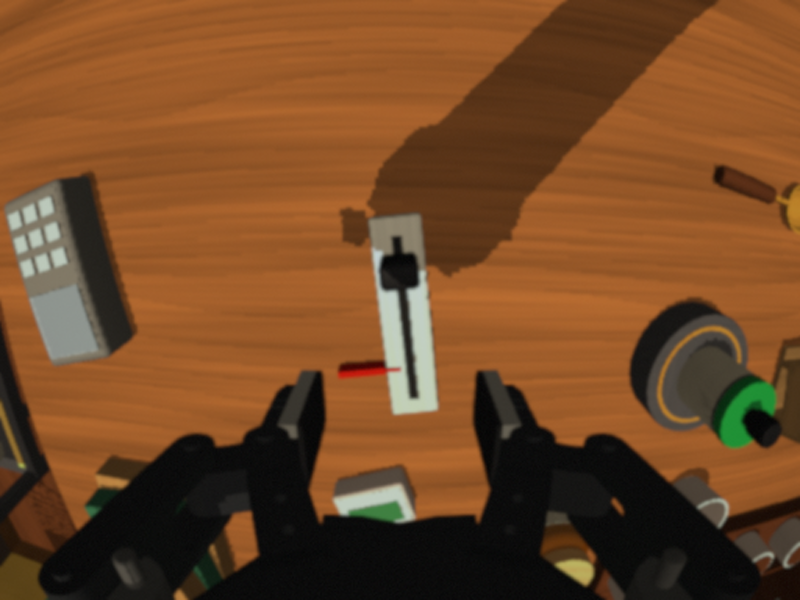

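The can is at (544.7,-78.1), so it's well inside the ring. The wrist view shows the grip's black block spanning rows 253–290 at column 400. The red line's inner end is at (398,370), and the track corners are at (369,219), (419,214), (437,409) and (394,414).

```bash
cat > d.py <<'E'
from h import *
np.set_printoptions(precision=1,suppress=True)
o=get_obs();c=read_camera('wrist');m=lambda x,y:((x+.5)/1.5625-.5,(y+.5)/1.5625-.5)
T=np.array([wz(c,o,*m(*p),14) for p in [(369,219),(419,214),(437,409),(394,414)]]);ce=T.mean(0)
d=T[3]-T[0]+T[2]-T[1];th=np.arctan2(d[1],d[0]);u=np.array([np.cos(th),np.sin(th)]);n=np.array([u[1],-u[0]])
print(T,'ctr',ce,'th',th,'len',np.linalg.norm(d)/2)
def loc(p): return np.array([(p-ce)[:2]@n,(p-ce)[:2]@u])
print('line',loc(wz(c,o,*m(398,370),14)),'tabend',loc(wz(c,o,*m(339,370),16)))
print('grip far top',loc(wz(c,o,*m(401,290),54.5)),'near bottom',loc(wz(c,o,*m(400,253),14.5)))
print('tool',loc(o['tool_pos']))
E
python3 d.py;python3 -m inch '[[[0,0,0,7,0.6],[0,0,0,7,0.6],[0,0,0,7,0.6],[0,0,0,7,0.6],[0,0,0,7,0.6]]]' && python3 -m inch '[[[0,0,0,7,0.6],[0,0,0,7,0.6],[0,0,0,7,0.6],[0,0,0,7,0.6],[0,0,0,7,0.6]]]' && python3 -m inch '[[[0,0,0,7,0.6],[0,0,0,7,0.6],[0,0,0,0,0.6],[0,0,0,0,0.6],[0,0,0,0,0.6]]]'
```

```text
[[ 425.4 -377.3   14. ]
 [ 420.9 -339.6   14. ]
 [ 588.2 -318.4   14. ]
 [ 593.7 -355.8   14. ]] ctr [ 507.  -347.8   14. ] th 0.12645861743819542 len 169.16078296494743
line [10.8 42.4] tabend [59.7 36.5]
grip far top [ -0.1 -38. ] near bottom [ -1.5 -56. ]
tool [  0.6 -51.2]
time_s: 11.83
tool_pos: [457.1, -353.9, 220.3]
tool_rot: [0.293, 0.956, 0.0, -0.0]
ft_force: [-0.0, -0.2, -0.1]
finger_gap: 51.1
gripper_force: 0.0
time_s: 12.25
tool_pos: [457.2, -353.8, 220.3]
tool_rot: [0.567, 0.824, 0.0, -0.0]
ft_force: [-0.4, 0.7, -0.8]
finger_gap: 51.2
gripper_force: 0.0
time_s: 12.67
tool_pos: [456.7, -354.8, 220.4]
tool_rot: [0.66, 0.751, 0.0, -0.0]
ft_force: [-1.0, -0.5, -0.0]
finger_gap: 51.1
gripper_force: 0.0
```

The grip centre is at track-local -47.5 and the line at about +41, so roughly 89 mm of slide. The tool is aligned, so I'll descend and grip.

```bash
python3 -m inch '[[[0,0.1,3.5,0,0.6],[0,0,4,0,0.6],[0,0,4,0,0.6],[0,0,3,0,0.6],[0,0,2,0,0.6]]]' && python3 -m inch '[[[0,0,1.2,0,0.6],[0,0,1,0,0.6],[0,0,0.6,0,0.6],[0,0,0,0,0.6],[0,0,0,0,0.6]]]' && python3 -m inch '[[[0,0,0,0,0.25],[0,0,0,0,0.2],[0,0,0,0,0.1],[0,0,0,0,0],[0,0,0,0,0]]]' 20 && python3 -m inch '[[[0,0,0,0,0],[0,0,0,0,0],[0,0,0,0,0],[0,0,0,0,0],[0,0,0,0,0]]]'
```

```text
time_s: 13.08
tool_pos: [456.0, -354.1, 52.2]
tool_rot: [0.66, 0.751, -0.0, -0.002]
ft_force: [0.3, -0.2, 0.4]
finger_gap: 51.2
gripper_force: 0.0
time_s: 13.5
tool_pos: [457.7, -356.0, 28.3]
tool_rot: [0.662, 0.75, 0.0, 0.001]
ft_force: [-0.6, 0.3, -0.1]
finger_gap: 51.3
gripper_force: 0.0
time_s: 13.92
tool_pos: [457.7, -355.9, 28.5]
tool_rot: [0.662, 0.75, 0.0, 0.001]
ft_force: [-0.1, 1.3, 6.5]
finger_gap: 19.8
gripper_force: 24.5
time_s: 14.33
tool_pos: [457.7, -355.9, 28.5]
tool_rot: [0.662, 0.75, 0.0, 0.001]
ft_force: [-1.6, 1.0, 7.1]
finger_gap: 19.5
gripper_force: 24.5
```

```bash
python3 -m inch '[[[0,0.8,0,0,0],[0,0.8,0,0,0],[0,0.8,0,0,0],[0,0.8,0,0,0],[0,0.8,0,0,0]]]' && python3 -m inch '[[[0,0.8,0,0,0],[0,0.8,0,0,0],[0,0.8,0,0,0],[0,0.8,0,0,0],[0,0.8,0,0,0]]]' && python3 -m inch '[[[0,0,0,0,0],[0,0,0,0,0],[0,0,0,0,0],[0,0,0,0,0],[0,0,0,0,0]]]'
python3 - <<'E'
from h import *
w=read_camera('wrist');t=read_camera('top');s=read_camera('side')
k=lambda im,u,v,W,H:cv2.resize(im[v:v+H,u:u+W,::-1],(400,300),interpolation=cv2.INTER_CUBIC)
cv2.imwrite('pics/d2.png',np.vstack([np.hstack([k(t['img'],345,170,60,45),k(s['img'],310,240,80,60)]),np.hstack([k(w['img'],0,0,512,384),k(w['img'],176,150,160,120)])]))
E
```

```text
time_s: 14.75
tool_pos: [497.3, -351.1, 28.5]
tool_rot: [0.662, 0.749, 0.0, 0.001]
ft_force: [-2.2, 0.2, 6.5]
finger_gap: 19.7
gripper_force: 24.5
time_s: 15.17
tool_pos: [537.0, -346.3, 28.5]
tool_rot: [0.662, 0.749, 0.0, 0.001]
ft_force: [-1.8, 0.1, 5.4]
finger_gap: 19.3
gripper_force: 24.5
time_s: 15.58
tool_pos: [537.5, -346.3, 28.5]
tool_rot: [0.662, 0.75, 0.0, 0.001]
ft_force: [1.4, -0.2, 4.8]
finger_gap: 19.4
gripper_force: 24.4
```

View pics/d2.png

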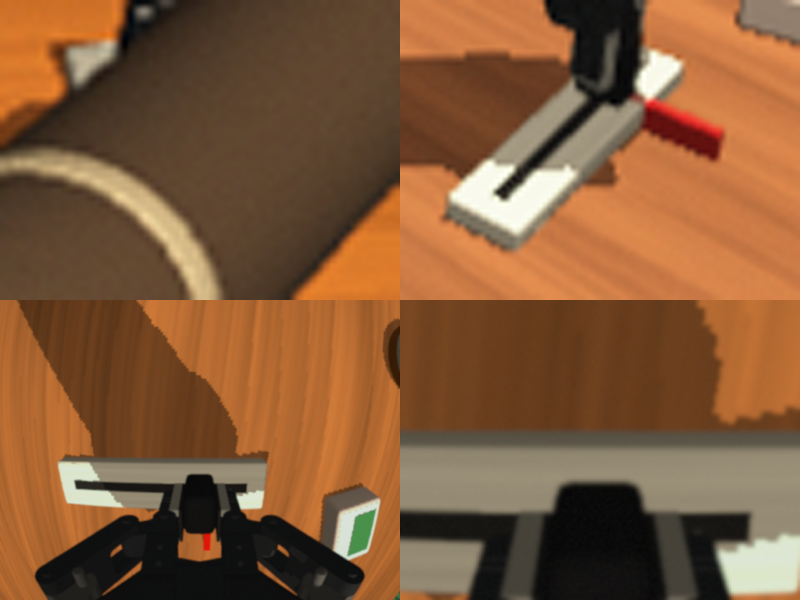

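The side view shows the held grip with the red tab just beyond it. In the wrist view the tab is at (207,541), slightly right (forward) of the grip at 201. The top camera is blocked by the arm. My ten pictures are used, so from here I measure the red pixels numerically in the wrist image, with the camera nearly in the tool's y = 0 plane.

```bash
cat > r.py <<'E'
from h import *
np.set_printoptions(precision=1,suppress=True)
o=get_obs();c=read_camera('wrist');im=c['img'].astype(int);print(o['tool_pos'])
M=(im[:,:,0]>110)&(im[:,:,1]<45)&(im[:,:,2]<45)
Rt=Ro.from_quat(o['tool_rot']).as_matrix()
for v in range(250,384,5):
    X=np.nonzero(M[v,150:360])[0]+150
    if len(X): print(v,X.min(),X.max(),[Rt.T[:2]@(wz(c,o,x,v,15)-o['tool_pos']) for x in (X.min()-.5,X.max()+.5)])
# fit: dark grip top columns
g=im[:,:,:].sum(2)
for v in (238,242,248): 
    X=np.nonzero(g[v,215:300]<75)[0]+215; print('dark',v,X.min(),X.max(),[Rt.T[:2]@(wz(c,o,x,v,54.5)-o['tool_pos']) for x in (X.min()-.5,X.max()+.5)])
E
python3 r.py
```

```text
[ 537.5 -346.3   28.5]
300 260 268 [array([-46.7,   3.7]), array([-46.7,   9.7])]
305 261 268 [array([-51. ,   4.4]), array([-51.1,   9.8])]
310 261 268 [array([-55.5,   4.4]), array([-55.6,   9.9])]
315 261 267 [array([-60.1,   4.5]), array([-60.2,   9.3])]
dark 238 215 299 [array([ 19.1, -17.2]), array([19. , 20.7])]
dark 242 215 299 [array([ 17.1, -17.3]), array([17. , 20.8])]
dark 248 215 299 [array([ 14. , -17.5]), array([13.9, 21. ])]
```

```bash
cat >> r.py <<'E'
print('---')
for v in (224,226,228,230,232,234): 
    r=g[v].astype(float);L=r[225:250];H=r[262:290]
    a=225+np.argmin(np.diff(L))+.5;b=262+np.argmax(np.diff(H))+.5
    print(v,a,b,[(Rt.T[:2]@(wz(c,o,x,v,54.5)-o['tool_pos'])) for x in (a,b)])
c=read_camera('side');im=c['img'].astype(int);M=(im[:,:,0]>110)&(im[:,:,1]<50)&(im[:,:,2]<50);Y,X=np.nonzero(M)
k=(X>300)&(Y>230);Y,X=Y[k],X[k]
for x in range(X.min(),X.max()+1,3):
    y=Y[X==x].min()-.5; p=atz(c,x,y,16); print('tab top edge',x,y,Rt.T[:2]@(p-o['tool_pos']))
E
python3 r.py | sed -n '/---/,$p'
```

```text
---
224 239.5 270.5 [array([26. , -5.9]), array([25.9,  7.6])]
226 238.5 270.5 [array([25. , -6.3]), array([25. ,  7.6])]
228 238.5 271.5 [array([24.1, -6.4]), array([24.,  8.])]
230 237.5 272.5 [array([23.1, -6.8]), array([23.1,  8.5])]
232 237.5 272.5 [array([22.1, -6.8]), array([22.1,  8.5])]
234 237.5 272.5 [array([21.2, -6.9]), array([21.1,  8.5])]
tab top edge 359 260.5 [-24.    6.5]
tab top edge 362 261.5 [-31.7   7.6]
tab top edge 365 262.5 [-39.4   8.8]
tab top edge 368 263.5 [-47.    9.9]
tab top edge 371 265.5 [-56.4   7.4]
```

The wrist image gives tab − grip ≈ 7.0 − 1.0 = 6.0 mm. The top view gives 5.8 and the side about 5, so I'll slide 6 mm further.

```bash
python3 -m inch '[[[0,0.2,0,0,0],[0,0.2,0,0,0],[0,0.2,0,0,0],[0,0,0,0,0],[0,0,0,0,0]]]'; python3 r.py
```

```text
time_s: 16.3
tool_pos: [542.9, -345.6, 28.5]
tool_rot: [0.662, 0.75, 0.0, 0.001]
ft_force: [-1.0, -0.4, 6.9]
finger_gap: 19.9
gripper_force: 24.6
[ 542.9 -345.6   28.5]
300 253 260 [array([-46.6,  -0.9]), array([-46.6,   4.4])]
305 253 259 [array([-51.,  -1.]), array([-51. ,   3.7])]
310 253 259 [array([-55.5,  -1. ]), array([-55.5,   3.8])]
315 253 259 [array([-60.1,  -1. ]), array([-60.1,   3.8])]
dark 238 215 299 [array([ 19.1, -17.2]), array([19. , 20.7])]
dark 242 215 299 [array([ 17.1, -17.3]), array([17. , 20.8])]
dark 248 215 299 [array([ 14. , -17.5]), array([13.9, 21. ])]
---
224 239.5 270.5 [array([26. , -5.9]), array([26. ,  7.6])]
226 238.5 271.5 [array([25. , -6.3]), array([25.,  8.])]
228 238.5 271.5 [array([24.1, -6.4]), array([24.,  8.])]
230 237.5 272.5 [array([23.1, -6.8]), array([23.1,  8.5])]
232 237.5 272.5 [array([22.1, -6.8]), array([22.1,  8.5])]
234 237.5 273.5 [array([21.2, -6.9]), array([21.1,  9. ])]
tab top edge 359 260.5 [-24.   1.]
tab top edge 362 261.5 [-31.8   2.2]
tab top edge 365 262.5 [-39.5   3.3]
tab top edge 368 263.5 [-47.1   4.5]
tab top edge 371 265.5 [-56.4   2. ]
```

Less than 0.5 mm remains. A final nudge, release straight up, then back off and check.

```bash
python3 -m inch '[[[0,0.05,0,0,0],[0,0,0,0,0],[0,0,0,0,0.25],[0,0,0,0,0.35],[0,0,0,0,0.5]]]' && python3 -m inch '[[[0,0,0,0,0.6],[0,0,0,0,0.6],[0,0,-1.5,0,0.6],[0,0,-3,0,0.6],[0,0,-3,0,0.6]]]' && python3 -m inch '[[[0,0,-3.5,0,0.6],[0,0,-3.5,0,0.6],[0,0,-3,0,0.6],[0,0,-2,0,0.6],[0,0,0,0,0.6]]]' && python3 -m inch '[[[0,-3,0,0,0.6],[0,-3.5,0,0,0.6],[0,-3,0,0,0.6],[0,0,0,0,0.6],[0,0,0,0,0.6]]]'
cat > f.py <<'E'
from h import *
np.set_printoptions(precision=1,suppress=True)
o=get_obs();c=read_camera('wrist');im=c['img'].astype(int)
Rt=Ro.from_quat(o['tool_rot']).as_matrix();L=lambda u,v,z:Rt.T[:2]@(wz(c,o,u,v,z)-[542.9,-345.6,0])
M=((im[:,:,0]>110)&(im[:,:,1]<50)&(im[:,:,2]<50)).astype(np.uint8)
n,lab,st,ce=cv2.connectedComponentsWithStats(M)
for i in range(1,n):
    if st[i,4]>15: print('red',st[i],ce[i],L(*ce[i],14))
D=(im.sum(2)<70).astype(np.uint8);n,lab,st,ce=cv2.connectedComponentsWithStats(D)
for i in range(1,n):
    if st[i,4]>60: print('dark',st[i],ce[i],L(*ce[i],40))
for n_ in('side','top'):
    s=read_camera(n_);h=cv2.cvtColor(s['img'],cv2.COLOR_RGB2HSV);n,lab,st,ce=cv2.connectedComponentsWithStats(cv2.inRange(h,(45,120,60),(75,255,255)))
    print(n_,[(st[i],ce[i]) for i in range(1,n) if st[i,4]>100])
E
python3 f.py
```

```text
time_s: 16.82
tool_pos: [542.7, -344.6, 27.2]
tool_rot: [0.662, 0.75, 0.0, -0.0]
ft_force: [-0.1, 0.0, -1.4]
finger_gap: 40.8
gripper_force: 0.0
time_s: 17.23
tool_pos: [542.1, -344.6, 103.2]
tool_rot: [0.662, 0.749, -0.001, -0.001]
ft_force: [0.6, 0.2, 0.1]
finger_gap: 51.1
gripper_force: 0.0
time_s: 17.65
tool_pos: [544.4, -346.8, 228.8]
tool_rot: [0.662, 0.749, 0.001, 0.004]
ft_force: [0.4, -0.8, -0.5]
finger_gap: 51.1
gripper_force: 0.0
time_s: 18.07
tool_pos: [447.0, -357.3, 223.4]
tool_rot: [0.663, 0.749, 0.001, 0.0]
ft_force: [-0.0, 0.4, 0.7]
finger_gap: 51.3
gripper_force: 0.0
red [328 186   8  28 124] [331.  199.6] [-43.2   1.9]
dark [338   0  46   9 244] [359.7   4. ] [199.   23.5]
dark [497   0  15  50 511] [502.4  22.9] [226.8 255.9]
dark [324 160  22  25 219] [332.6 169.1] [ 2.9 -6. ]
dark [    0   239   487   145 33116] [243.2 336.3] [-252.  -113.7]
dark [485 254  27  58 310] [499.8 282.5] [-197.6  350.4]
side [(array([270, 185,  20,  13, 179], dtype=int32), array([279.7, 191.2]))]
top [(array([433, 108,  42,  35, 214], dtype=int32), array([449.4, 133.6])), (array([270, 174,  22,  21, 302], dtype=int32), array([280.5, 184.4])), (array([ 51, 258,  27,  10, 270], dtype=int32), array([ 64. , 262.5]))]
```

```bash
python3 -m inch '[[[0,3,0,0,1],[0,3.5,0,0,1],[0,3.1,0,0,1],[0,0,0,0,1],[0,0,0,0,1]]]'
python3 f.py | head -12
python3 - <<'E'
from h import *
np.set_printoptions(precision=1,suppress=True,linewidth=200)
o=get_obs();c=read_camera('wrist');g=c['img'].astype(int).sum(2)
print(o['tool_pos']);
for v in range(180,262,4): print(v,''.join('#' if x<75 else ('+' if x<200 else '.') for x in g[v,215:300]))
E
```

```text
time_s: 18.63
tool_pos: [546.4, -343.0, 221.1]
tool_rot: [0.66, 0.751, -0.001, -0.001]
ft_force: [-0.9, -0.2, -0.6]
finger_gap: 85.3
gripper_force: 0.0
red [251 190   5  27 105] [252.6 202.4] [-43.8   1. ]
dark [268   0  35   4  87] [285.2   0.9] [195.6  37.1]
dark [452   0  60  59 612] [470.3  27.7] [202.3 284.4]
dark [    0   137   512   247 34410] [260.7 333.4] [-241.2   12.2]
dark [193 161  69  25 453] [242.  171.3] [  2.5 -10.6]
side [(array([270, 185,  20,  12, 177], dtype=int32), array([279.7, 191.1]))]
top [(array([270, 174,  22,  21, 302], dtype=int32), array([280.5, 184.4])), (array([ 51, 258,  27,  10, 270], dtype=int32), array([ 64. , 262.5]))]
[ 543.2 -345.2  222.2]
180 .................................+######++++++++.....................................
184 ................................++#++++++++++++++....................................
188 .....................................+++++++.........................................
192 .....................................................................................
196 ................................................
[... 777 characters left out ...]
......................................................................
236 .....................................................................................
240 .....................................................................................
244 .....................................................................................
248 .....................................................................................
252 .....................................................................................
256 .....................................................................................
260 .....................................................................................
```

Run:
```python
from h import *
o=get_obs();c=read_camera('wrist');im=c['img'].astype(int);g=im.sum(2)
print(o['tool_pos'],c['cx'])
for v in range(156,192,2): print(v,''.join('#' if x<75 else ('+' if x<140 else '.') for x in g[v,220:290]))
M=(im[:,:,0]>110)&(im[:,:,1]<50)&(im[:,:,2]<50)
for v in range(180,225,3): print(v,''.join('R' if x else '.' for x in M[v,220:290]))
```

```text
[ 543.02291547 -345.36178774  222.49147375] 255.1603671704346
156 ......................................................................
158 ......................................................................
160 .............................#############+...........................
162 ............................+#############+...........................
164 ............................###############...........................
166 +++++++++++++++++++++++++++#################+.........................
168 ##############################################+++++++++++++...........
170 +++++++++++++++++++++++++++#################+.........................
172 ...........................+###############...........................
174 ...........................+#############++...........................
176 ............................###########++++...........................
178 ............................+########++++++...........................
180 ............................+######++++++++...........................
182 ............................+####++++++++++................
[... 736 characters left out ...]
.........................
198 ..................................RRRR................................
201 ..................................RRRR................................
204 ..................................RRRR................................
207 ..................................RRRR................................
210 ..................................RRRR................................
213 ...................................RRR................................
216 ......................................................................
219 ......................................................................
222 ......................................................................
```

The grip is centred at column 255.2 and the red tab at about 255.5, so they are level to within about 0.5 mm. The can hasn't moved in the side and top views, and the arm is clear. Handing in.

```bash
python3 -c "
from cell import *
print(finish_job())"
```

```text
the job is handed in; nothing more can be done
None
```

The green canister stands upright inside the brass ring, about 2 mm off centre, and the dimmer grip is level with the red mark to within about 0.5 mm by my camera measurements; the job is handed in, but no verdict was returned.

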